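Square a bearing flange into the corner stop

ROBOT

A 7-joint arm with a two-finger parallel gripper is mounted at the origin on the work surface. World frame = base frame: x ahead of the robot, y to its left, z up, the work surface at z = 0. Lengths are in m, angles in rad, forces in N, time in s.
With the tool pointing down it reaches from about 0.425 to 0.875 m from the base axis. Payload 8.4 kg.
Tool frame: the origin (TCP) lies at the very end of the fingers, on their centre line; the grasp point (between the pads) lies 19 mm behind it; z points along the fingers, y is the direction in which the jaws open and shut (so a half turn about z gives the same grasp; the last joint's range is limited). The gripper opens to 85 mm and grips with 20 to 120 N. Pads are 22 mm wide; open, the fingers measure 114 mm over their backs; the gripper's body (76 mm by 85 mm) begins 54 mm behind the grasp point. The pads swing forward as they close: fully open they stand 13 mm farther back than shut.
Start: joints at [-1.313, 0.333, 0.04, 1.465, -0.013, 1.343, -0.059], TCP at [0.227, 0.609, 0.231] pointing down, gripper open.
Joint ranges: [-2.58, 2.58], [-0.38, 2.09], [-1.3, 1.39], [0.25, 2.4], [-1.5, 4.64], [0.08, 2.09], [-2.65, 2.65]. Speed limits (rad/s): [2.22, 2.22, 2.79, 2.79, 3.14, 3.14, 3.14].

INTERFACE

Orientations are given as a unit quaternion [w, x, y, z].
In Python, from rig import telemetry, imaging, env gives the robot as it stands. The module is installed in compiled form; this text tells all that it offers.
- The arm moves only by the tool apply_moves, never from a script. Its argument "moves" is text: rows parted by semicolons, each of 4 numbers parted by spaces: the shift along the tool's x, y, z in cm, then the turn about the tool's z in rad. A call has 1 to 20 rows; each row is the pose to reach, as a shift and turn from the pose commanded when the call began, along the tool's axes at that moment; what a row does not reach only later rows make up. A row lasts 1/10 s, in which the tool goes at most 50 mm and 8.59 degrees, less where a joint would pass 70% of its speed; a pose out of reach is approached as far as the arm can. A call with a gripper value outside its range is refused whole. "hand" is the closure, from 0 (fully open) to 1 (shut), set as the call begins (left out, the last holds). The fingers move at their own pace and stop on an object; "squeeze" is the grip in N (left out, the last holds). Time passes only in rows, so rows that repeat a pose let the fingers close. It gives the time, the measured TCP pose, the force and the opening at its end, in the units of the state.
- telemetry.observe(): the state, without advancing time (a new reading comes with each control period).
- imaging.camera(name): name is "scene" or "side" or "wrist"; returns a dict with "pixels" (480x640x3 uint8, red, green, blue), "fx", "fy", "cx", "cy" (pixels), "rvec" (rotation vector, rad) and "tvec" (3), from world to camera coordinates, as OpenCV has them; the wrist camera has in their place "tool_from_camera" (4x4, takes a point from camera to tool coordinates, whose origin is the TCP and whose axes are the flange's). Camera axes: x right, y down, z forward; pixel columns grow to the right and rows downward; lengths in m; the calibration is good to about 2 mm. A picture is of the moment at which its call begins: read the wrist's pose just before it. There is no depth.
- env.job_done(): hands the job in, once; it reports no verdict.
Trained networks look in the newest picture that a camera, given by its name, has taken for a name from the list of things; names that differ only in an ending like _2 or _b are one class to them, and where a whole thing is asked for, a point or a joint stands for the part that bears it (a point fixed in the world has none). Each returns a list of dicts, best first, with "conf" (0 to 1); they miss things now and then, are a little off and sometimes report something else, mostly with a low value. They report only what shows in the picture. A call takes as long as a camera call. They do not tell look-alikes from the thing itself.
- imaging.search_frame(camera, query): "box" ([left, top, right, bottom] in pixels, round what is visible of it).
- imaging.silhouettes(camera, query): "mask" (480x640 bool, what is visible of it) and "box" ([left, top, right, bottom] in pixels, round what is visible of it).
The state is a dict: "clock": time; "q": joint angles; "dq": joint speeds; "effort": joint torques, N m; "eef_pos": TCP position; "tool_rot": TCP orientation; "ft_force": force on the tool from outside, world axes, zero at the start; "torque": the same for the moment, N m; "opening": finger opening in m.
Only numpy, scipy, OpenCV 4.12 (cv2) and the standard library are available. Lean on these libraries where they do the work, as an engineer would, in place of code of your own. Each camera call takes 0.05 s, during which the arm holds its last target. There are 200 camera calls.

TASK

Gently push the square bearing flange along the bench into the corner stop, until one of its sides lies flush against the long bar and the next side flush against the short bar, ready for marking out. Only push it: it must stay flat on the bench, neither picked up nor tipped. Leave the round cap and the other parts where they are, and finish with the hand clear of everything.

Things in the scene. Friction and masses are not known exactly. Their poses are not given: they have to be found in the camera images.
- flange: The part to push: loose grey cast square plate 64 x 64 x 14 mm, 0.18 to 0.35 kg, with a central round hub (40 mm diameter, up to 24 mm) and copper shaft end (15 mm diameter, up to 44 mm), four corner bolts. Origin: centre of its underside, on the bench (z = 0); x and y square to its sides. Starts turned at most 0.35 rad from square to the bars; any side may go against either bar.
- stop: Fixed L of dark steel bar, 22 mm wide and high. Origin: inner corner at bench level. Long bar: along its -y for 360 mm, inner face x = 0. Short bar: along its -x for 90 mm, inner face y = 0. The flange starts in the open side (x < 0, y < 0: towards the robot, to its right), its centre 110 to 135 mm from the long face and 105 to 285 mm from the short one.
- home (a point): The place on the bench where the centre of the flange's underside is when it is home: x = -32 mm, y = -32 mm in the frame of the stop.
- cap: Round grey cast cap, like the flange in hub, shaft end, heights and material, but with a round plate 60 mm in diameter. Loose, to be left alone. It stands at least 110 mm (to its centre) from the long bar's face, so a flange sliding along that bar passes it. Origin: centre of its underside.
- socket: Steel deep socket standing upright, 24 mm diameter, 62 mm high, loose, beyond the short bar (on its outer side). To be left alone. Origin: centre of its underside.
- screwdriver: Screwdriver with red handle, 190 mm long, lying on the bench to the right of the work. To be left alone. Origin: under its middle.
- carton: Open cardboard box 160 x 110 mm, 50 mm high, to the left of the work. To be left alone. Origin: centre of its underside.
There are look-alikes about, which are no part of the job. Leave any red look-alike of the flange alone.

How it is judged:
By the outcome, as a careful person would: the job done as asked, in the order asked, and still so for the second after the job is handed in, with the robot touching nothing.
It also fails if it takes over 51 s, if anything falls off the work surface, if the arm or the gripper's body presses on something with over 40 N, if the wrist force passes 120 N, or if a joint passes its speed limit or range.

## Working session

There is one attempt and no reset: what is moved stays moved. The work goes in short steps, Python scripts to look and compute and a tool call to move; the robot and the scene stay as the last step left them, time stands still between calls to the robot, and variables do not carry over. Pictures are saved under pics/ and viewed, about 8 in all and at most 12, crops included, and the job is handed in when it is done.

Besides the shell and the picture viewer there is one more tool, called after "Call:" by a JSON object that holds its "fn" and its "kwargs", one argument or row to a line. apply_moves: Moves the arm, as the interface text tells. Its arguments: {"type":"object","properties":{"moves":{"type":"string"},"hand":{"type":"number"},"squeeze":{"type":"number"}},"required":["moves"]}

```bash
mkdir -p pics
cat > h.py <<'E'
import numpy as np,cv2
from rig import telemetry,imaging,env
def cam(n,save=None):
    c=imaging.camera(n)
    if save: cv2.imwrite('pics/'+save,c['pixels'][:,:,::-1])
    return c
def K(c): return np.array([[c['fx'],0,c['cx']],[0,c['fy'],c['cy']],[0,0,1.]])
def ground(c,uv,z=0.):
    R=cv2.Rodrigues(np.array(c['rvec'],float))[0];t=np.array(c['tvec'],float)
    o=-R.T@t
    uv=np.atleast_2d(np.array(uv,float))
    d=(np.c_[uv,np.ones(len(uv))]@np.linalg.inv(K(c)).T)@R
    return o+d*((z-o[2])/d[:,2])[:,None]
def proj(c,P):
    return cv2.projectPoints(np.atleast_2d(np.array(P,float)),np.array(c['rvec'],float),np.array(c['tvec'],float),K(c),None)[0][:,0]
E
python3 - <<'E'
from h import *
s=telemetry.observe();print(s['clock'],s['eef_pos'],s['tool_rot'],s['ft_force'],s['opening'])
for n in ['scene','side']:
    c=cam(n,n+'0.png')
    for q in ['flange','stop','cap','socket','screwdriver','carton']:
        for d in imaging.search_frame(n,q)[:3]:
            b=d['box'];print(n,q,round(d['conf'],2),np.round(b),ground(c,[(b[0]+b[2])/2,(b[1]+b[3])/2],.01).round(3)[0,:2])
E
```

```text
0.0 [0.22689743 0.60864501 0.23043223] [-8.43013961e-05  1.77471713e-01  9.84125582e-01 -7.89173305e-04] [ 0.08202189  0.59248218 -0.00070542] 0.08562786194732029
scene flange 0.77 [267. 198. 300. 223.] [ 0.419 -0.008]
scene flange 0.74 [236. 327. 274. 362.] [ 0.773 -0.164]
scene flange 0.63 [209. 249. 244. 281.] [ 0.556 -0.177]
scene stop 0.96 [200. 238. 376. 324.] [ 0.643 -0.061]
scene stop 0.17 [135. 238. 149. 310.] [ 0.523 -0.354]
scene cap 0.92 [272. 228. 297. 256.] [ 0.528 -0.036]
scene screwdriver 0.85 [135. 240. 151. 307.] [ 0.522 -0.352]
scene carton 0.78 [412. 170. 488. 235.] [0.525 0.404]
side flange 0.76 [301. 191. 330. 211.] [ 0.542 -0.176]
side flange 0.69 [359. 195. 386. 216.] [ 0.394 -0.155]
side flange 0.61 [211. 191. 251. 215.] [ 0.761 -0.168]
side stop 0.98 [250. 183. 306. 285.] [ 0.633 -0.028]
side cap 0.61 [311. 222. 334. 243.] [ 0.525 -0.034]
side socket 0.73 [294. 275. 309. 303.] [0.574 0.166]
side socket 0.32 [250. 184. 305. 283.] [ 0.633 -0.029]
side screwdriver 0.65 [294. 165. 354. 177.] [ 0.514 -0.342]
side carton 0.83 [276. 343. 383. 418.] [0.524 0.395]
```

View pics/scene0.png

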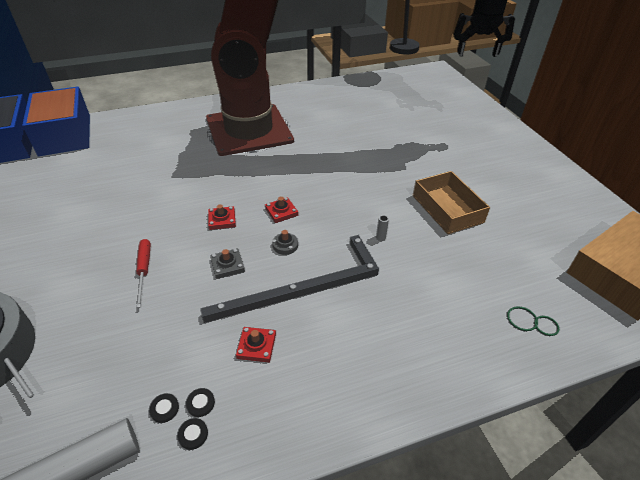

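View pics/side0.png

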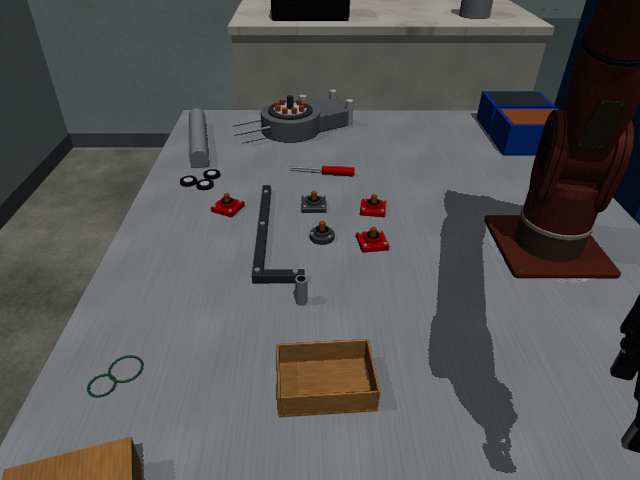

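The grey flange is at scene (227,262) and side (314,201). The red look-alikes are at (222,216), (281,208) and (256,343). The cap is at (285,241), and the stop's inner corner is near (368,268). Next I fit the stop and flange poses to the silhouettes.

```bash
cat >> h.py <<'E'
from scipy.optimize import minimize
def box(x0,x1,y0,y1,z1): return np.array([[x,y,z] for x in(x0,x1) for y in(y0,y1) for z in(0,z1)])
def cyl(r,z1): 
    a=np.linspace(0,6.283,24); return np.vstack([np.c_[r*np.cos(a),r*np.sin(a),0*a+z] for z in(.0,z1)])
STOP=[box(0,.022,-.36,.022,.022),box(-.09,.022,0,.022,.022)]
FL=[box(-.032,.032,-.032,.032,.014),cyl(.02,.024),cyl(.0075,.044)]
def T(p,P): 
    c,s=np.cos(p[2]),np.sin(p[2]); return P@np.array([[c,s,0],[-s,c,0],[0,0,1]])+[p[0],p[1],0]
def render(c,parts,p,S=4):
    m=np.zeros((480*S,640*S),np.uint8)
    for P in parts:
        h=cv2.convexHull(((proj(c,T(p,P))+.5)*S).astype(np.float32)); cv2.fillConvexPoly(m,np.round(h).astype(np.int32),1)
    return cv2.resize(m.astype(np.float32),(640,480),interpolation=cv2.INTER_AREA)
def fit(views,parts,p0,step=(.01,.01,.1)):
    B=[(c,cv2.GaussianBlur(m.astype(np.float32),(0,0),1.)) for c,m in views]
    f=lambda p:sum(((cv2.GaussianBlur(render(c,parts,p),(0,0),1.)-b)**2).sum()/b.sum() for c,b in B)
    p0=np.array(p0,float); best=None
    for k in (1,.3):
        sx=np.vstack([p0]+[p0+np.eye(3)[i]*step[i]*k for i in range(3)])
        r=minimize(f,p0,method='Nelder-Mead',options=dict(initial_simplex=sx,xatol=1e-4,fatol=1e-5,maxiter=150)); p0=r.x
    return r.x,r.fun
def mask(n,q,uv):
    for d in imaging.silhouettes(n,q):
        b=d['box']
        if b[0]<=uv[0]<=b[2] and b[1]<=uv[1]<=b[3]: return d['mask']
def rel(S,p):
    c,s=np.cos(S[2]),np.sin(S[2]);d=np.array(p[:2])-S[:2]
    return np.array([c*d[0]+s*d[1],-s*d[0]+c*d[1],p[2]-S[2]]) if len(p)>2 else np.array([c*d[0]+s*d[1],-s*d[0]+c*d[1]])
E
python3 - <<'E'
from h import *
cs={n:cam(n) for n in('scene','side')}
st={'scene':(290,285),'side':(265,240)};fl={'scene':(227,262),'side':(314,201)}
vs={n:(cs[n],mask(n,'stop',st[n])) for n in cs}
vf={n:(cs[n],mask(n,'flange',fl[n])) for n in cs}
for name,v,parts,p0 in(('stop',vs,STOP,(.62,.1,-.05)),('flange',vf,FL,(.55,-.18,0))):
    v={k:x for k,x in v.items() if x[1] is not None}; print(name,list(v))
    for sel in [list(v)]+[[k] for k in v]:
        for a in (-.25,0,.25):
            r=fit([v[k] for k in sel],parts,(p0[0],p0[1],a)); print(sel,np.round(r[0],4),round(r[1],4))
E
```

```text
stop ['scene', 'side']
['scene', 'side'] [0.6585 0.1109 0.0133] 0.0801
['scene', 'side'] [0.6584 0.1118 0.0129] 0.0775
['scene', 'side'] [0.6581 0.111  0.0126] 0.0804
['scene'] [0.6578 0.1093 0.0137] 0.0079
['scene'] [0.6581 0.1091 0.0123] 0.0077
['scene'] [0.6572 0.1099 0.0172] 0.0078
['side'] [0.6589 0.1139 0.0114] 0.0552
['side'] [0.6585 0.1144 0.0143] 0.0548
['side'] [0.6584 0.1136 0.0143] 0.0554
flange ['scene', 'side']
['scene', 'side'] [ 0.5448 -0.1733 -0.0236] 0.1025
['scene', 'side'] [ 0.5451 -0.1734 -0.0091] 0.0987
['scene', 'side'] [ 0.5447 -0.1736 -0.0177] 0.0974
['scene'] [ 0.5447 -0.1752  0.0007] 0.0109
['scene'] [ 0.5448 -0.1753 -0.0044] 0.0108
['scene'] [ 0.5451 -0.1752 -0.0157] 0.0108
['side'] [ 0.5447 -0.1676  0.0065] 0.0503
['side'] [ 0.5455 -0.1668  0.0212] 0.0489
['side'] [ 0.5456 -0.1677  0.0086] 0.0501
```

Both cameras agree: the stop is at (0.658, 0.110, 0.013 rad) and the flange at about (0.545, -0.175) and nearly square. I'll swing out to a point behind it (robot side) at height, with the fingers part shut.

Call:
{"fn": "apply_moves", "kwargs": {
  "moves": "-20 -11.7 0 -0.2;-40 -23.4 0 -0.37;-40 -23.4 0 -0.37;-40 -23.4 0 -0.37;-40 -23.4 0 -0.37;-40 -23.4 0 -0.37;-40 -23.4 0 -0.37;-40 -23.4 0 -0.37;-40 -23.4 0 -0.37;-50.6 -64.8 0 -0.37;-50.6 -64.8 0 -0.37;-50.6 -64.8 0 -0.37;-50.6 -64.8 0 -0.37;-50.6 -64.8 0 -0.37;-50.6 -64.8 0 -0.37;-50.6 -64.8 0 -0.37;-50.6 -64.8 0 -0.37;-50.6 -64.8 0 -0.37;-50.6 -64.8 0 -0.37;-50.6 -64.8 0 -0.37",
  "hand": 0.65
}}

```text
clock: 3.0
eef_pos: [0.4746, -0.1755, 0.2314]
tool_rot: [0.0, -0.006, 1.0, 0.0]
ft_force: [0.7, 1.2, -0.2]
opening: 0.0297
```

Run:
```python
from h import *
s=telemetry.observe();print(s['clock'],s['eef_pos'],s['tool_rot'],s['opening'],s['q'])
c=cam('wrist','w1.png');print(np.round(c['tool_from_camera'],3))
```

```text
3.0 [ 0.4746222  -0.17554861  0.23141785] [ 1.11974477e-04 -5.52962424e-03  9.99984700e-01  1.03288668e-04] 0.029740923437644316 [-0.35775148  0.02156936  0.64182551  1.83518429 -0.01371494  1.28899971
  1.86963018]
[[ 0.    -0.955 -0.297  0.075]
 [ 1.     0.001 -0.001 -0.   ]
 [ 0.001 -0.297  0.955 -0.141]
 [ 0.     0.     0.     1.   ]]
```

View pics/w1.png

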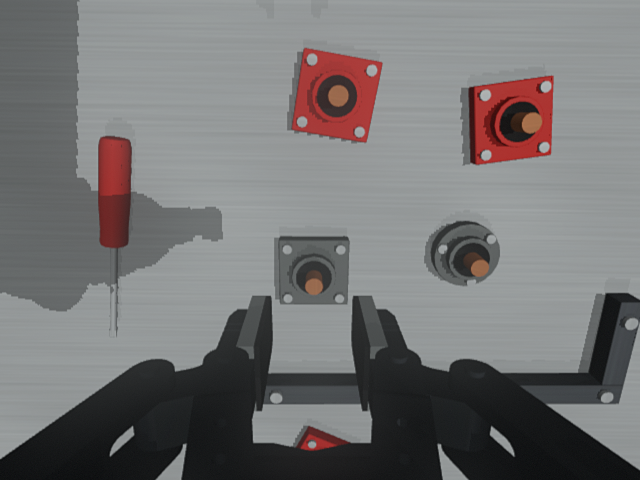

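The wrist view shows the grey flange at (312,270), nearly square to the bar. The cap is at (463,252) and the long bar lies along row 385. I'll fit the flange once more from this view.

```bash
cat >> h.py <<'E'
from scipy.spatial.transform import Rotation as Ro
def wcam():
    s=telemetry.observe();c=imaging.camera('wrist')
    q=s['tool_rot'];Tw=np.eye(4);Tw[:3,:3]=Ro.from_quat([q[1],q[2],q[3],q[0]]).as_matrix();Tw[:3,3]=s['eef_pos']
    M=np.linalg.inv(Tw@np.array(c['tool_from_camera']))
    c['rvec']=cv2.Rodrigues(M[:3,:3])[0][:,0];c['tvec']=M[:3,3];return c
E
python3 - <<'E'
from h import *
c=wcam();m=mask('wrist','flange',(312,270));print(None if m is None else m.sum())
print(fit([(c,m)],FL,(.545,-.173,0)))
print(ground(c,[(600,373),(376,373),(500,373)],.022), ground(c,[(591,374)],.022))
E
```

```text
4721
(array([ 0.54559872, -0.1740279 , -0.0042876 ]), np.float64(0.009268646128475666))
[[ 0.64258442  0.10693538  0.022     ]
 [ 0.64563628 -0.11001109  0.022     ]
 [ 0.6439465   0.01011004  0.022     ]] [[0.64383219 0.09846001 0.022     ]]
```

Call:
{"fn": "apply_moves", "kwargs": {
  "moves": "0 0 5 0;0 0 10 0;0 0 15 0;0 0 19 0;0 0 21 0;0 0 22 0;0 0 22.6 0;-0.8 0 22.6 0;-1.6 0 22.6 0;-2.2 0 22.6 0;-2.6 0 22.6 0;-3.0 0 22.6 0;-3.4 0 22.6 0;-3.8 0 22.6 0;-4.2 0 22.6 0"
}}

```text
clock: 4.65
eef_pos: [0.5169, -0.1744, 0.0053]
tool_rot: [-0.0, -0.007, 1.0, 0.0]
ft_force: [-1.2, 0.3, 1.2]
opening: 0.03
```

Call:
{"fn": "apply_moves", "kwargs": {
  "moves": "-0.4 0 0 0;-0.8 0 0 0;-1.2 0 0 0;-1.6 0 0 0;-2.0 0 0 0;-2.4 0 0 0;-2.8 0 0 0;-3.2 0 0 0;-3.6 0 0 0;-4.0 0 0 0;-4.4 0 0 0;-4.8 0 0 0;-5.2 0 0 0;-5.6 0 0 0;-6.0 0 0 0;-6.2 0 0 0"
}}

```text
clock: 6.25
eef_pos: [0.5793, -0.1735, 0.0053]
tool_rot: [0.0, -0.007, 1.0, -0.0]
ft_force: [-1.9, 0.1, 1.0]
opening: 0.03
```

Call:
{"fn": "apply_moves", "kwargs": {
  "moves": "-0.1 0 0 0;-0.2 0 0 0;-0.3 0 0 0;-0.4 0 0 0;-0.5 0 0 0"
}}

```text
clock: 6.75
eef_pos: [0.5838, -0.1735, 0.0053]
tool_rot: [-0.0, -0.007, 1.0, -0.0]
ft_force: [-0.9, -0.1, -1.3]
opening: 0.0299
```

Run:
```python
from h import *
s=telemetry.observe();print(s['clock'],s['eef_pos'],s['ft_force'],s['torque'])
c=cam('scene');cv2.imwrite('pics/s2.png',cv2.resize(c['pixels'][220:340,180:400,::-1],None,fx=3,fy=3,interpolation=cv2.INTER_CUBIC))
```

```text
6.75 [ 0.58383793 -0.17346272  0.00529605] [-0.88719546 -0.11962133 -1.25135109] [-0.01175191  0.25257989  0.02859866]
```

View pics/s2.png

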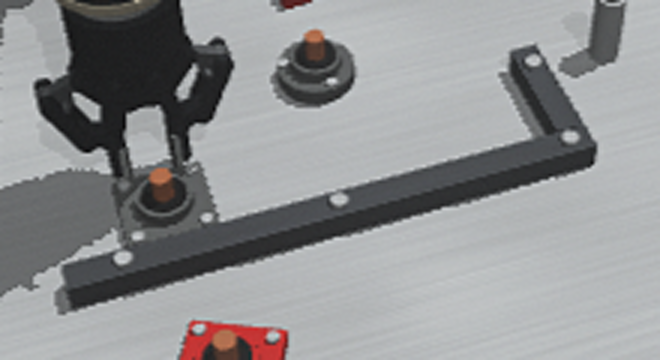

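The flange, at crop (165,200), is now right by the bar and square in the fingers. I'll creep on until the force rises.

Call:
{"fn": "apply_moves", "kwargs": {
  "moves": "-0.1 0 0 0;-0.2 0 0 0;-0.3 0 0 0"
}}

```text
clock: 7.1
eef_pos: [0.5866, -0.1734, 0.0053]
tool_rot: [-0.0, -0.007, 1.0, 0.0]
ft_force: [-4.9, 1.4, 4.0]
opening: 0.0299
```

Call:
{"fn": "apply_moves", "kwargs": {
  "moves": "-0.1 0 0 0;-0.2 0 0 0"
}}

```text
clock: 7.3
eef_pos: [0.5866, -0.1735, 0.005]
tool_rot: [-0.002, -0.006, 1.0, 0.0]
ft_force: [-12.7, 1.0, 7.6]
opening: 0.0301
```

Force rose to 12.7 N against the bar, right where expected (TCP x 0.587). Now I back off, lift over, turn a quarter and go to the flange's far-right side.

Call:
{"fn": "apply_moves", "kwargs": {
  "moves": "1 0 0 0;2.5 0 0 0;2.5 0 -5 0;2.5 0 -9 0;0 -3 -9 0.15;-3.8 -6.6 -9 0.3;-3.8 -6.6 -9 0.45;-3.8 -6.6 -9 0.6;-3.8 -6.6 -9 0.75;-3.8 -6.6 -9 0.9;-3.8 -6.6 -9 1.05;-3.8 -6.6 -9 1.2;-3.8 -6.6 -9 1.35;-3.8 -6.6 -9 1.5;-3.8 -6.6 -9 1.571;-3.8 -6.6 -9 1.571;-3.8 -6.6 -9 1.571"
}}

```text
clock: 9.0
eef_pos: [0.6277, -0.2389, 0.0954]
tool_rot: [0.0, 0.702, 0.713, 0.0]
ft_force: [-0.7, -0.5, 0.8]
opening: 0.03
```

Run:
```python
from h import *
s=telemetry.observe();print(s['clock'],s['eef_pos'],s['tool_rot'],s['q'])
v=[]
for n,uv in(('scene',(233,280)),('side',(285,201))):
    c=cam(n,n+'3.png')
    b=[(x['conf'],np.round(x['box'])) for x in imaging.search_frame(n,'flange')];print(n,b)
    m=mask(n,'flange',uv)
    if m is not None: print(n,fit([(c,m)],FL,(.63,-.174,0.013)))
```

```text
9.0 [ 0.62772641 -0.2388569   0.09535798] [2.22398435e-04 7.01615006e-01 7.12556196e-01 3.71896430e-05] [-0.35424623  0.64826239  0.94110434  1.59496611 -0.5543505   1.1862337
  0.7194488 ]
scene [(0.87, array([205., 205., 236., 232.])), (0.77, array([217., 276., 252., 305.])), (0.62, array([236., 330., 277., 363.])), (0.61, array([267., 200., 296., 223.]))]
scene (array([ 0.61812115, -0.1733661 , -0.00996178]), np.float64(0.22992868721485138))
side [(0.81, array([268., 192., 294., 214.])), (0.8, array([210., 192., 248., 216.])), (0.77, array([361., 192., 385., 218.]))]
side (array([ 0.63036798, -0.16765886,  0.02029626]), np.float64(0.013298320583999157))
```

View pics/scene3.png

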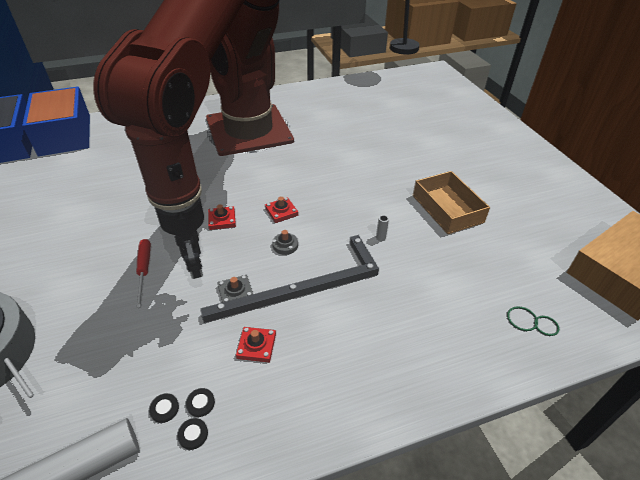

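The flange is against the bar at (233,288), and the hand is to its right with clear space. Next I lower and push along the bar.

Call:
{"fn": "apply_moves", "kwargs": {
  "moves": "0 0 4 0;0 0 7 0;0 0 8.4 0;0 0 9 0;0.6 0 9 0;1.2 0 9 0;1.6 0 9 0;2.0 0 9 0;2.4 0 9 0;2.8 0 9 0;3.2 0 9 0;3.6 0 9 0;4.0 0 9 0;4.4 0 9 0;4.8 0 9 0;5.2 0 9 0"
}}

```text
clock: 10.9
eef_pos: [0.627, -0.1867, 0.0053]
tool_rot: [0.0, 0.703, 0.712, -0.0]
ft_force: [1.0, -1.3, 2.4]
opening: 0.0298
```

Call:
{"fn": "apply_moves", "kwargs": {
  "moves": "0.5 0 0 0;1 0 0 0;1.5 0 0 0;2 0 0 0;2.5 0 0 0;3 0 0 0;3.5 0 0 0;4 0 0 0;4.5 0 0 0;5 0 0 0;5.5 0 0 0;6 0 0 0;6.5 0 0 0;7 0 0 0;7.5 0 0 0;8 0 0 0;8.5 0 0 0;9 0 0 0;9.5 0 0 0;10 0 0 0"
}}

```text
clock: 12.9
eef_pos: [0.6257, -0.0865, 0.0053]
tool_rot: [0.0, 0.703, 0.712, -0.0]
ft_force: [0.1, -2.3, 0.6]
opening: 0.0298
```

Run:
```python
from h import *
s=telemetry.observe();print(s['clock'],s['eef_pos'],s['tool_rot'],s['ft_force'])
c=cam('scene');cv2.imwrite('pics/s4.png',cv2.resize(c['pixels'][200:340,180:400,::-1],None,fx=3,fy=3,interpolation=cv2.INTER_CUBIC))
```

```text
12.9 [ 0.62567101 -0.08649873  0.00531561] [ 6.76207461e-07  7.02515931e-01  7.11668017e-01 -2.43588108e-05] [ 0.08302502 -2.34302005  0.55068488]
```

View pics/s4.png

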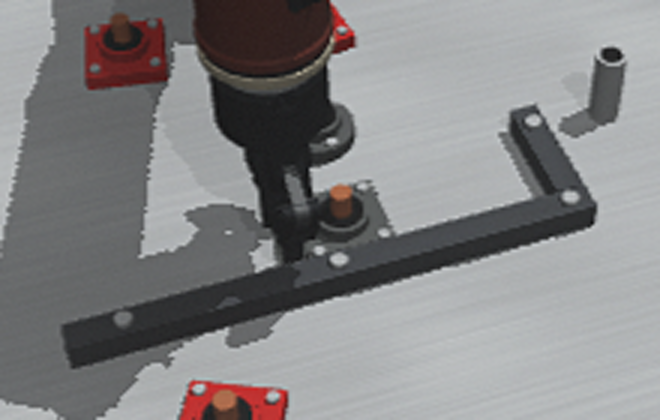

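The flange, at crop (345,210), is sliding square along the bar, and the cap hasn't moved. I'll keep going.

Call:
{"fn": "apply_moves", "kwargs": {
  "moves": "0.6 0 0 0;1.2 0 0 0;1.8 0 0 0;2.4 0 0 0;3 0 0 0;3.6 0 0 0;4.2 0 0 0;4.8 0 0 0;5.4 0 0 0;6 0 0 0;6.6 0 0 0;7.2 0 0 0;7.8 0 0 0;8.4 0 0 0;9 0 0 0;9.6 0 0 0;10.1 0 0 0;10.6 0 0 0;11 0 0 0;11.3 0 0 0"
}}

```text
clock: 14.95
eef_pos: [0.6242, 0.0265, 0.0053]
tool_rot: [-0.0, 0.702, 0.712, -0.0]
ft_force: [0.1, -1.9, -0.0]
opening: 0.0298
```

Call:
{"fn": "apply_moves", "kwargs": {
  "moves": "0.15 0 0 0;0.3 0 0 0;0.45 0 0 0;0.6 0 0 0;0.75 0 0 0"
}}

```text
clock: 15.45
eef_pos: [0.6241, 0.0335, 0.0053]
tool_rot: [0.0, 0.703, 0.712, -0.0]
ft_force: [0.5, -0.7, -0.1]
opening: 0.0297
```

Call:
{"fn": "apply_moves", "kwargs": {
  "moves": "0.1 0 0 0;0.2 0 0 0;0.3 0 0 0"
}}

```text
clock: 15.75
eef_pos: [0.6241, 0.0359, 0.0053]
tool_rot: [0.0, 0.703, 0.712, -0.0]
ft_force: [-0.3, -5.7, -1.7]
opening: 0.0302
```

Call:
{"fn": "apply_moves", "kwargs": {
  "moves": "0.1 0 0 0;0.2 0 0 0;0.2 0 0 0"
}}

```text
clock: 16.05
eef_pos: [0.6241, 0.0359, 0.0055]
tool_rot: [0.001, 0.703, 0.711, -0.001]
ft_force: [0.2, -7.5, -0.1]
opening: 0.0299
```

Force rose and the tool stalled at y=0.0359, so the flange is on the short bar. I'll back off and give a light seating push toward the long bar.

Call:
{"fn": "apply_moves", "kwargs": {
  "moves": "-1 0 0 0;-2.5 0 0 0;-2.5 0 -5 0;-2.5 0 -9 0;0 -2 -9 -0.15;3.8 -5.9 -9 -0.3;3.8 -5.9 -9 -0.45;3.8 -5.9 -9 -0.6;3.8 -5.9 -9 -0.75;3.8 -5.9 -9 -0.9;3.8 -5.9 -9 -1.05;3.8 -5.9 -9 -1.2;3.8 -5.9 -9 -1.35;3.8 -5.9 -9 -1.5;3.8 -5.9 -9 -1.571;3.8 -5.9 -9 -1.571;3.8 -5.9 -9 -1.571"
}}

```text
clock: 17.75
eef_pos: [0.5646, 0.0752, 0.0954]
tool_rot: [0.0, -0.005, 1.0, 0.0]
ft_force: [-0.6, 0.1, 0.0]
opening: 0.0297
```

Run:
```python
from h import *
s=telemetry.observe();print(s['clock'],s['eef_pos'],s['tool_rot'],s['q'])
c=wcam();cv2.imwrite('pics/w5.png',c['pixels'][:,:,::-1])
print([(d['conf'],np.round(d['box'])) for d in imaging.search_frame('wrist','flange')])
```

```text
17.75 [0.56459987 0.07517818 0.09542685] [ 8.90169748e-06 -4.97455859e-03  9.99987613e-01  1.63822930e-04] [-0.79904483  0.33735065  0.70481689  1.85096997 -0.25115637  1.04345055
  1.5864297 ]
[(0.61, array([266., 286., 371., 389.])), (0.6, array([ 80.,   0., 180.,  13.]))]
```

View pics/w5.png

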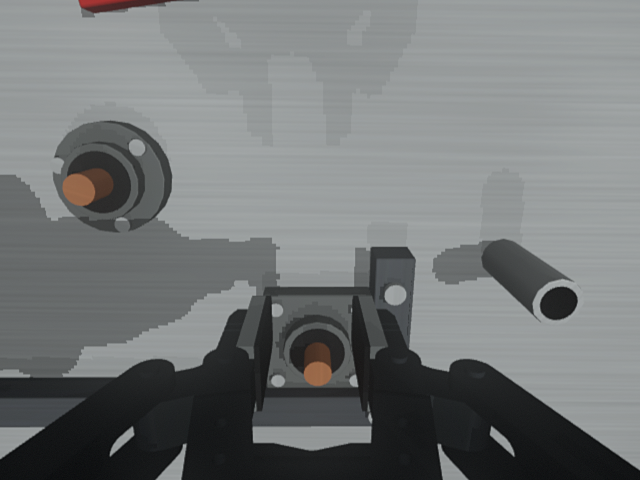

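The flange is at (316,345) in the corner, and both bars, the cap and the socket stand clear. I'll lower beside the short bar and seat it.

Call:
{"fn": "apply_moves", "kwargs": {
  "moves": "0 -0.1 4 0;0 -0.1 7 0;0 -0.1 8.4 0;0 -0.1 9 0;-0.5 -0.1 9 0;-1 -0.1 9 0;-1.3 -0.1 9 0;-1.5 -0.1 9 0;-1.7 -0.1 9 0"
}}

```text
clock: 18.75
eef_pos: [0.5821, 0.0751, 0.0059]
tool_rot: [0.0, -0.007, 1.0, 0.0]
ft_force: [0.3, -0.2, 0.1]
opening: 0.0302
```

Call:
{"fn": "apply_moves", "kwargs": {
  "moves": "-0.1 0 0 0;-0.2 0 0 0;-0.25 0 0 0"
}}

```text
clock: 19.05
eef_pos: [0.5834, 0.0751, 0.0052]
tool_rot: [-0.001, -0.007, 1.0, 0.0]
ft_force: [-4.8, -0.1, 2.1]
opening: 0.0295
```

Call:
{"fn": "apply_moves", "kwargs": {
  "moves": "-0.1 0 0 0;-0.1 0 0 0"
}}

```text
clock: 19.25
eef_pos: [0.5834, 0.0751, 0.0049]
tool_rot: [-0.002, -0.007, 1.0, 0.0]
ft_force: [-7.7, 0.4, 5.0]
opening: 0.0302
```

Call:
{"fn": "apply_moves", "kwargs": {
  "moves": "1 0 0 0;2 0 0 0;2.5 0 0 0;2.5 0 -4 0;2.5 0 -9 0;2.5 0 -14 0;3 0 -19 0;5 0 -22 0;8 0 -22 0;8 0 -22 0;8 0 -22 0"
}}

```text
clock: 20.35
eef_pos: [0.5048, 0.0745, 0.2256]
tool_rot: [0.0, -0.007, 1.0, 0.001]
ft_force: [0.7, 0.4, 0.5]
opening: 0.0296
```

Run:
```python
from h import *
s=telemetry.observe();print(s['clock'],s['eef_pos'],s['ft_force'])
c=wcam();cv2.imwrite('pics/w6.png',c['pixels'][:,:,::-1])
D=imaging.silhouettes('wrist','flange');print([(d['conf'],np.round(d['box'])) for d in D])
for d in D: 
    b=d['box']; p=ground(c,[(b[0]+b[2])/2,(b[1]+b[3])/2],.01)[0]
    if abs(p[0]-.627)<.04 and abs(p[1]-.079)<.04:
        f=fit([(c,d['mask'])],FL,(.627,.079,.013));print(f,rel((.6583,.1109,.0133),f[0]))
d=imaging.silhouettes('wrist','stop')
if d: f=fit([(c,d[0]['mask'])],STOP,(.658,.111,.013));print('stop',f)
c=cam('scene')
for q in('cap','flange','screwdriver'): print(q,[(round(x['conf'],2),np.round(x['box'])) for x in imaging.search_frame('scene',q)])
```

```text
20.35 [0.50475428 0.07449756 0.22558423] [0.71915584 0.40998226 0.51294675]
[(0.91, array([285., 288., 352., 358.])), (0.91, array([160.,  28., 258., 127.])), (0.83, array([ 0.,  3., 67., 98.]))]
(array([0.62600249, 0.07809606, 0.00898646]), np.float64(0.01058985386043787)) [-0.03273094 -0.0323715  -0.00431354]
stop (array([0.65819324, 0.10858501, 0.00951099]), np.float64(0.5878926515579224))
cap [(0.88, array([274., 232., 296., 254.]))]
flange [(0.92, array([207., 204., 232., 234.])), (0.73, array([266., 200., 298., 222.])), (0.72, array([327., 249., 365., 274.])), (0.69, array([237., 328., 276., 362.]))]
screwdriver [(0.84, array([136., 239., 149., 309.]))]
```

View pics/w6.png

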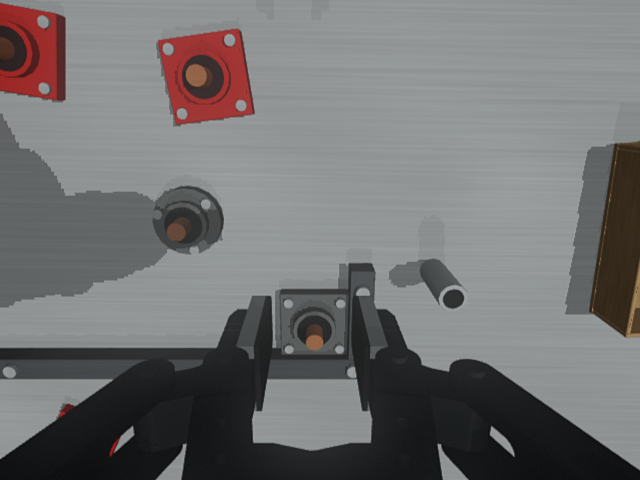

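The flange is at (313,322) and appears against both bars. I'll check the gaps with one zoomed crop.

Run:
```python
import cv2
i=cv2.imread('pics/w6.png')[255:385,255:385];cv2.imwrite('pics/w6c.png',cv2.resize(i,None,fx=4.5,fy=4.5,interpolation=cv2.INTER_NEAREST))
```

```text
(no output)
```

View pics/w6c.png

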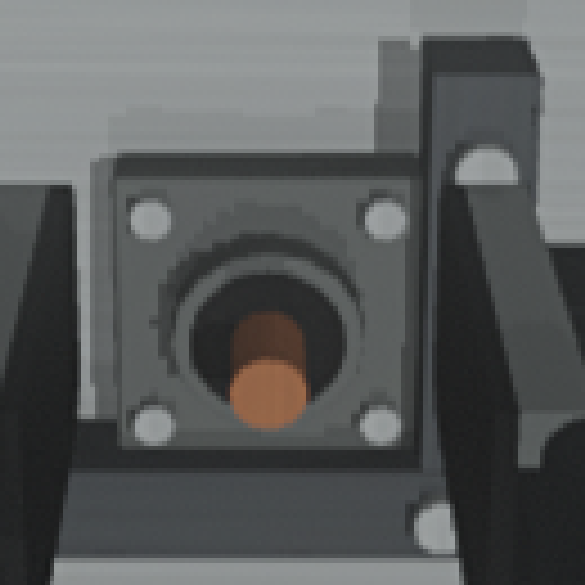

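```bash
python3 -c "
from rig import env
print(env.job_done())"
```

```text
the job is handed in; nothing more can be done
None
```

The flange is in the corner stop, lying against both bars, and the job is handed in at about 20 s of the 51 s allowed.

**What I did:** With the fingers part shut, I pushed the flange square onto the long bar, to about 13 N. I then slid it along that bar to the short one, where the tool stopped at about 7.5 N. A last light push of about 8 N seated it against the long bar again. It was never gripped or lifted. The hand finished clear, about 0.22 m above the bench.

**Last checks:**
- **Position:** The wrist camera put the flange centre at (-32.7, -32.4) mm in the stop's frame, against a target of (-32, -32). It read 0.004 rad from square, which is within the camera's 2 mm accuracy.
- **Gaps:** A zoomed picture showed no bench between the flange and either bar, but a gap well under a millimetre would not show.
- **Other parts:** The cap, screwdriver and red look-alikes were found where they started, to within a few pixels. The socket and carton were only checked by eye in the last picture, and nothing went near them.

**Checks that failed or disagreed:**
- The final fit of the stop from the wrist camera was poor because the fingers blocked the view, so I used the earlier stop pose.
- The side camera put the stop's corner and the flange 5 to 8 mm further left than the scene camera. The wrist view of the flange and the points where the pushes stopped agreed with the scene camera.

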